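# Pulse the powder mill

### The job

Get the small bench mill ready and pulse it: press its hinged filter hatch fully shut past its catch, then take the bayonet lid from the tray, lower it into the round collar through the two gaps until it sits flat, and twist it clockwise (seen from above) half-way to its lock, without letting it click into the lock. A spring pushes it back, so finish while still gripping the lid and holding it there at half-way; leave the jar, bottle and flask where they are.

Things in the scene. Friction and masses are not known exactly. Their poses are not given: they have to be found in the camera images.
- mill: Fixed white bench mill, housing 170 (x) by 300 (y) by 85 mm high; origin under the centre of its base. Own x points away from the robot at yaw 0, y left, z up. On its top, at the right (own y = -70 mm), the round grey metal bayonet collar; at the left (own y = +80 mm) the filter bay, 100 by 100 mm, rim 106 mm above the table, with the hinged hatch.
- mouth (a point): Centre of the collar's top face, 100 mm above the table, axes as the mill's. Collar 92 mm outside diameter, 15 mm proud of the housing. Opening 56 mm across, with two gaps about 19 mm wide in its 4 mm thick flange, on the mill's own +x and -x side, which let the lid's lugs pass. Under the flange a 10.5 mm deep space. The lid turns only clockwise from the gaps (stops block the other way).
- hatch (a joint): Hinge angle of the filter hatch in rad: 0 fully shut, grows as it rises. A grey plate 112 long, 100 wide, 7 mm thick, hinged along the far (+x) rim of the bay; a stiff hinge keeps it where it is left (about 0.6 N at the free edge). Over the last 0.12 rad a catch resists: about 5 to 6 N down on the free edge snaps it shut (below 0.03), where it stays.
- hatch_press (a point): Point on the upper face of the hatch, mid-width, 12 mm in from its free (near) edge and 100 mm from the hinge axis; moves with the hatch. Its x axis points to the hinge, z out of the upper face; when shut it is 113.5 mm above the table. While raised, the upper face looks up and away from the robot, the free edge being its highest part.
- hatch_hinge (a point): On the hatch's hinge axis, mid-width, 106.5 mm above the table; its y axis is the hinge axis.
- lid: Loose black bayonet lid, 110 g, plug down in the tray. Origin: centre of the plug's underside, z up. Plug 51 mm diameter; at its bottom two lugs along own +x and -x, 10 mm wide, 6 high, 71 over the tips. Disc 82 mm diameter, 12.5 to 18.5 mm above the origin. Same if turned by half a turn. Seated, the disc rests on the collar's top face and the origin is 12.5 mm below it (87.5 mm above the table).
- lid_grip (a point): On the axis of the lid, 37.5 mm above its origin, axes as the lid's, in its upright grip bar: 62 mm along own x (in line with the lugs), 16 mm wide along own y, from 18.5 to 47.5 mm above the lid's origin.
- tray: Fixed open tray, 300 (x) by 220 (y) by 35 mm high, walls 4 mm, floor 4 mm thick; origin under its centre. The lid and the jar stand in it.
- jar: Small glass jar with white cap, 40 mm diameter, 55 mm high, in the tray at the end nearer to the robot; origin under its base. Leave alone.
- bottle: Green glass bottle, 60 mm diameter, 170 mm high, left of the mill; origin under its base. Leave alone.
- flask: Conical glass flask, 80 mm base, 108 mm high, left of the mill, nearer to the robot than the bottle; origin under its base. Leave alone.
- pulse_rib (a point): Single small rib on the housing just outside the collar (another one opposite): half-way, the pulse position, 40 degrees (0.70 rad) clockwise from the gaps. The lid's lugs and bar point at it when there. Turning is free for some 10 degrees, then pushes a spring ring (about 0.03 rising to 0.1 Nm) that turns the lid back if let go.
- lock_rib (a point): Between the pair of small ribs outside the collar (another pair opposite), 80 degrees (1.40 rad) clockwise from the gaps: the lock. A ball catch resists from about 53 degrees and the lid has clicked locked by 80 degrees; half-way is well short of that.

How it is judged:
By the outcome, as a careful person would: the job done as asked, in the order asked, and still so for the second after the job is handed in, while the arm keeps its last pose, push and grip.
It also fails if it takes over 61 s, if anything falls off the work surface, if the arm or the gripper's body presses on something with over 40 N, if the wrist force passes 120 N, or if a joint passes its speed limit or range.

### The arm

A 6-joint arm with a two-finger parallel gripper is mounted at the origin on the work surface. World frame = base frame: x ahead of the robot, y to its left, z up, the work surface at z = 0. Lengths are in m, angles in rad, forces in N, time in s.
With the tool pointing down it reaches from about 0.375 to 0.9 m from the base axis. Payload 3.1 kg.
Tool frame: the origin (TCP) lies on the front face of the gripper's body, between the roots of the fingers; the fingertips stand 70 mm ahead of it and the grasp point (between the pads) lies 51 mm ahead of it; z points along the fingers, y is the line along which they close (so a half turn about z gives the same grasp; the last joint's range is limited). The gripper opens to 87 mm and grips with 3 to 60 N. Pads are 19 mm wide; open, the fingers measure 117 mm over their backs; the gripper's body (75 mm by 190 mm) begins 51 mm behind the grasp point.
Start: joints at [1.167, 0.527, 1.433, -0, 1.181, -0.178], TCP at [0.139, 0.609, 0.292] pointing down, gripper open.
Joint ranges: [-3.08, 3.08], [-0.75, 2.2], [0.22, 2.44], [-1.43, 4.57], [0, 2.65], [-2.85, 2.85]. Speed limits (rad/s): [2.79, 2.79, 3.14, 3.14, 3.14, 3.14].

### API

Orientations are given as a unit quaternion [x, y, z, w].
In Python, from rig import robot, cams, ticket gives the robot as it stands. The module is installed in compiled form; this text tells all that it offers.
- The arm moves only by the shell command python3 -m crank 'ROWS' [FORCE]. ROWS is JSON, a list of rows, each a list of 7 numbers: the shift along the tool's x, y, z in cm, then the turn, a rotation vector about the tool's x, y, z in rad, then the closure, from 0 (fully open) to 1 (shut). A call has 1 to 5 rows; each row shifts and turns the commanded pose from where the row before left it, along the tool's axes as they then stand; what a row does not reach is not made up. A row lasts 1/8 s, in which the tool goes at most 62.5 mm and 10.7 degrees, less where a joint would pass 70% of its speed; a pose out of reach is approached as far as the arm can. A call is refused whole if a number of a shift passes 6.25 or a number of a turn 0.188, either way. A call with a gripper value outside its range is refused whole. The fingers move at their own pace and stop on an object; FORCE is the grip in N (left out, the last holds). Time passes only in rows, so rows that do not move let the fingers close. It gives the time, the measured TCP pose, the force, the opening and the grip force at its end, in the units of the state.
- robot.get_obs(): the state, without advancing time (a new reading comes with each control period).
- cams.camera(name): name is "scene" or "top" or "wrist"; returns the picture (480x640x3 uint8, red, green, blue); there is no depth.
- cams.camera_info(name): a dict with "intrinsics" (3x3 intrinsics, pixels), "pose" (4x4, takes a point from camera to world coordinates). Camera axes: x right, y down, z forward; pixel columns grow to the right and rows downward; lengths in m; the calibration is good to about 2 mm. A picture is of the moment at which its call begins: read the wrist's pose just before it. camera_info takes no time and is no camera call; for the wrist camera it gives the pose at the moment of the call.
- ticket.hand_in(): hands the job in; it is judged then, once.
The state is a dict: "time": time; "q": joint angles; "joint_velocities": joint speeds; "joint_torque": joint torques, N m; "position": TCP position; "tool_rot": TCP orientation; "ft_force": force on the tool from outside, world axes, zero at the start; "moment": the same for the moment, N m; "grip_width": finger opening in m; "grip_force": force on a finger pad.
Only numpy, scipy, OpenCV 4.12 (cv2) and the standard library are available. Lean on these libraries where they do the work, as an engineer would, in place of code of your own. Each camera call takes 0.05 s, during which the arm holds its last target. There are 200 camera calls.

## Working session

There is one attempt and no reset: what is moved stays moved. The work goes in short steps, Python scripts to look and compute and a shell command to move; the robot and the scene stay as the last step left them, time stands still between calls to the robot, and variables do not carry over. Pictures are saved under pics/ and viewed, at most 10 in all, crops included, and the job is handed in when it is done.

```bash
mkdir -p pics; python3 - <<'E'
from rig import robot,cams
import cv2,numpy as np
o=robot.get_obs();print(o)
for n in("scene","top"):
    im=cams.camera(n);cv2.imwrite(f"pics/{n}0.png",im[:,:,::-1])
    i=cams.camera_info(n);print(n,np.round(i["intrinsics"],1).tolist(),np.round(i["pose"],4).tolist())
E
```

```text
{'time': 0.0, 'q': array([ 1.16748014e+00,  5.28498405e-01,  1.43390887e+00,  2.57820065e-05,
        1.18139296e+00, -1.78508611e-01]), 'joint_velocities': array([ 2.11213373e-03,  1.52694277e-03, -8.20449863e-05, -9.80420661e-04,
        2.29767602e-04,  7.66727736e-04]), 'joint_torque': array([ 8.03154344e-04, -4.40046215e+01, -1.76588255e+01,  6.35452475e-02,
        5.82478114e-02, -1.56169849e-04]), 'position': array([0.13906162, 0.60873238, 0.29124958]), 'tool_rot': array([ 1.12172050e-01,  9.93688187e-01, -1.05399386e-03, -3.28016189e-04]), 'ft_force': array([ 0.52281058, -0.01916705,  0.06978112]), 'moment': array([ 0.03149172, -0.03645556,  0.05138663]), 'grip_force': 0.0, 'grip_width': 0.0871510795289637}
scene [[533.3, 0.0, 322.2], [0.0, 533.3, 240.4], [0.0, 0.0, 1.0]] [[0.0411, 0.7401, -0.6712, 1.3703], [0.9991, -0.0348, 0.0227, 0.0712], [-0.0066, -0.6715, -0.7409, 1.0284], [0.0, 0.0, 0.0, 1.0]]
top [[584.1, 0.0, 314.8], [0.0, 584.1, 238.9], [0.0, 0.0, 1.0]] [[0.0228, -0.9917, 0.1268, 0.3735], [-0.9997, -0.024, -0.0084, 0.0769], [0.0114, -0.1266, -0.9919, 1.2424], [0.0, 0.0, 0.0, 1.0]]
```

View pics/top0.png

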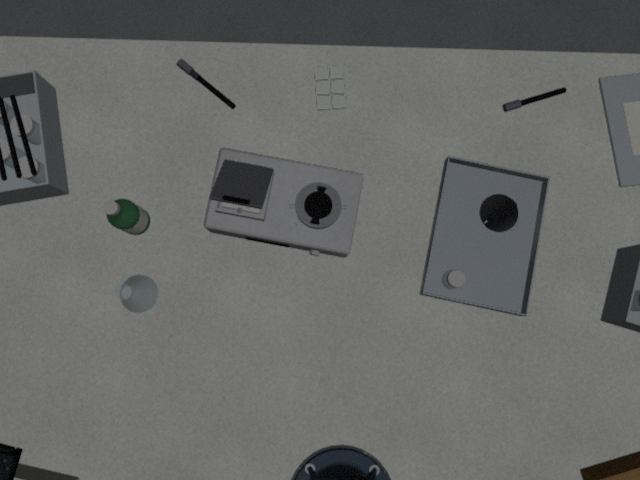

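View pics/scene0.png

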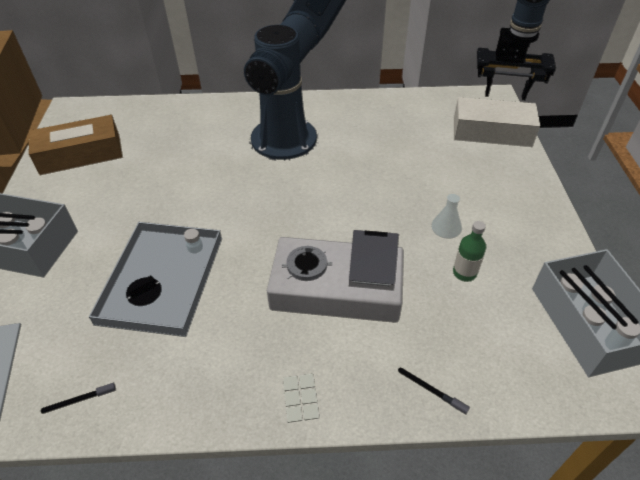

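The top view shows the mill with housing corners at about (220,149), (363,172), (348,256) and (205,230), and its collar at (318,205). The hatch is raised around (243,185), the lid is at (500,212), and the jar at (455,279). The scene view agrees. I'll zoom in.

```bash
cat > h.py <<'E'
import numpy as np, cv2
from rig import robot,cams
from scipy.spatial.transform import Rotation as R
def px2w(n,uv,z,info=None):
    i=info or cams.camera_info(n);K=np.array(i["intrinsics"]);T=np.array(i["pose"])
    d=T[:3,:3]@np.linalg.solve(K,[uv[0],uv[1],1.]);c=T[:3,3]
    return c+d*(z-c[2])/d[2]
def w2px(n,p,info=None):
    i=info or cams.camera_info(n);K=np.array(i["intrinsics"]);T=np.array(i["pose"])
    q=K@(T[:3,:3].T@(np.asarray(p)-T[:3,3]));return q[:2]/q[2]
E
python3 - <<'E'
from h import *
t=cv2.imread("pics/top0.png");s=cv2.imread("pics/scene0.png")
a=cv2.resize(t[140:265,200:370],None,fx=2.35,fy=2.35,interpolation=cv2.INTER_CUBIC)
b=cv2.resize(t[150:275,430:555],None,fx=2.35,fy=2.35,interpolation=cv2.INTER_CUBIC)
c=cv2.resize(s[225:325,262:412],(600,400),interpolation=cv2.INTER_CUBIC)[:305]
W=800
m=np.zeros((600,800,3),np.uint8)
m[:a.shape[0],:a.shape[1]]=a; m[:b.shape[0],405:405+b.shape[1]]=b; m[295:600,:600]=c
m=cv2.convertScaleAbs(m,alpha=1.6);cv2.imwrite("pics/z.png",m)
cs=[px2w("top",u,.085)[:2] for u in[(220,149),(363,172),(348,256),(205,230)]]
print(np.round(cs,3).tolist(),np.mean(cs,0))
print("mouth",px2w("top",(318,205),.1)); print("mouth s",px2w("scene",(307,262),.1))
print("lid",px2w("top",(500,212),.025))
print([px2w("scene",(143+dx,291),.03) for dx in(0,)])
E
```

```text
[[0.701, 0.264], [0.661, -0.028], [0.489, 0.0], [0.534, 0.287]] [0.59612839 0.13083729]
mouth [0.58757023 0.06239188 0.1       ]
mouth s [0.59384077 0.06247494 0.1       ]
lid [ 0.59615744 -0.32491742  0.025     ]
[array([ 0.60554646, -0.32239167,  0.03      ])]
```

View pics/z.png

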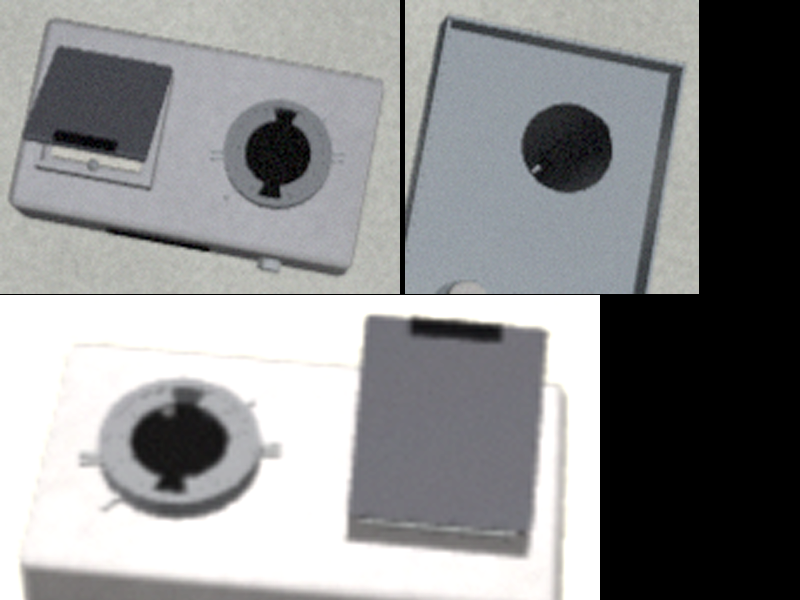

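The zoom shows the collar gaps at crop (286,118) and (270,190). The hatch is raised with its free edge (black handle) towards the robot, and the lid centre is at crop (567,147) with its bar direction unclear. Next I fit the hatch.

```bash
python3 - <<'E'
from h import *
from scipy.optimize import least_squares
S=lambda x,y:("scene",(262+x/4,225+(y-295)/4))
Tp=lambda x,y:("top",(200+x/2.35,140+y/2.35))
obs=[(S(370,318),.112,.05),(S(545,330),.112,-.05) ,(Tp(22,138),.112,.05),(Tp(145,160),.112,-.05),(Tp(58,47),0,.05),(Tp(172,68),0,-.05)]
# scene view looks toward robot: image left = -y
obs[0]=(S(370,318),.112,-.05);obs[1]=(S(545,330),.112,.05)
info={n:cams.camera_info(n) for n in("scene","top")}
def pt(p,r,w):
    hx,hy,yaw,a=p; l=np.array([-r*np.cos(a)+.007*np.sin(a),w,0.1065+r*np.sin(a)+.007*np.cos(a)])
    return R.from_euler('z',yaw).apply(l)+[hx,hy,0]
f=lambda p:np.concatenate([w2px(n,pt(p,r,w),info[n])-uv for (n,uv),r,w in obs])
s=least_squares(f,[.63,.2,-.14,.6]);print(s.x,np.round(s.fun,1))
print("jar",px2w("top",(455,279),.05),"bottle",px2w("top",(122,212),.17),"flask",px2w("top",(139,295),.03))
i=cams.camera_info("wrist");o=robot.get_obs();Rt=R.from_quat(o["tool_rot"]).as_matrix();P=np.array(i["pose"])
print("wristcam in tool",np.round(Rt.T@(P[:3,3]-o["position"]),3),np.round(Rt.T@P[:3,:3],3).tolist())
E
```

```text
[ 0.66212157  0.20193935 -0.16425259  0.56646551] [-1.2 -1.8  0.6 -0.9 -0.3  0.   0.1  0.6 -0.6 -1.4  0.4 -1. ]
jar [ 0.45020152 -0.22185633  0.05      ] bottle [0.55221997 0.42646518 0.17      ] flask [0.40323517 0.42605342 0.03      ]
wristcam in tool [ 0.08  -0.    -0.093] [[-0.001, -0.955, -0.295], [1.0, -0.001, 0.0], [-0.0, -0.295, 0.955]]
```

```bash
cat >> h.py <<'E'
def d(target,yaw=None):
    "shift (cm, tool axes) of TCP to target; turn about tool z so that tool y has world heading yaw (mod pi)"
    o=robot.get_obs();M=R.from_quat(o["tool_rot"]).as_matrix()
    print("t",round(o["time"],2),"pos",np.round(o["position"],4),"F",np.round(o["ft_force"],1),"w",round(o["grip_width"],4),"q",np.round(o["q"],2))
    print("z axis",np.round(M[:,2],3),"y heading",np.arctan2(M[1,1],M[0,1]))
    print("shift cm",np.round(M.T@(np.array(target)-o["position"])*100,2))
    if yaw is not None:
        e=(yaw-np.arctan2(M[1,1],M[0,1])+np.pi/2)%np.pi-np.pi/2; print("turn z",-e)
E
python3 -m crank '[[-5,-3.3,-0.4,0,0,0,1],[-5,-3.3,-0.4,0,0,0,1],[-5,-3.3,-0.4,0,0,0,1],[-5,-3.3,-0.4,0,0,0,1],[-5,-3.3,-0.4,0,0,0,1]]' 10
python3 -m crank '[[-5,-3.3,-0.4,0,0,0,1],[-5,-3.3,-0.4,0,0,0,1],[-5,-3.3,-0.4,0,0,0,1],[-5,-3.3,-0.4,0,0,0,1],[-5,-3.3,-0.4,0,0,0,1]]'
python3 -m crank '[[-5,-3.3,-0.4,0,0,0,1],[0,0,0,0,0,-0.07,1],[0,0,0,0,0,0,1]]'
python3 - <<'E'
from h import *
d([.59,.13,.33],np.pi/2-.155)
import json
i=cams.camera_info("wrist");im=cams.camera("wrist")
json.dump({k:np.array(v).tolist() for k,v in i.items()},open("w1.json","w"))
cv2.imwrite("pics/w1.png",im[:,:,::-1])
E
```

```text
time: 0.72
position: [0.3472, 0.3911, 0.3121]
tool_rot: [0.112, 0.994, -0.0, -0.0]
ft_force: [0.8, 1.0, 0.2]
grip_width: 0.0448
grip_force: 0.0
time: 1.35
position: [0.5541, 0.1745, 0.332]
tool_rot: [0.112, 0.994, 0.0, -0.0]
ft_force: [0.4, 2.1, 0.1]
grip_width: 0.0019
grip_force: 0.0
time: 1.72
position: [0.5945, 0.132, 0.3354]
tool_rot: [0.078, 0.997, -0.0, -0.001]
ft_force: [-0.6, 0.1, -0.6]
grip_width: 0.0006
grip_force: 0.0
t 1.73 pos [0.5945 0.132  0.3354] F [-0.6  0.1 -0.6] w 0.0006 q [ 0.04  0.46  1.42  0.    1.26 -1.38]
z axis [-0.002  0.    -1.   ] y heading 1.4137123096572008
shift cm [ 0.41 -0.27  0.54]
turn z -0.0020840171376956818
```

View pics/w1.png

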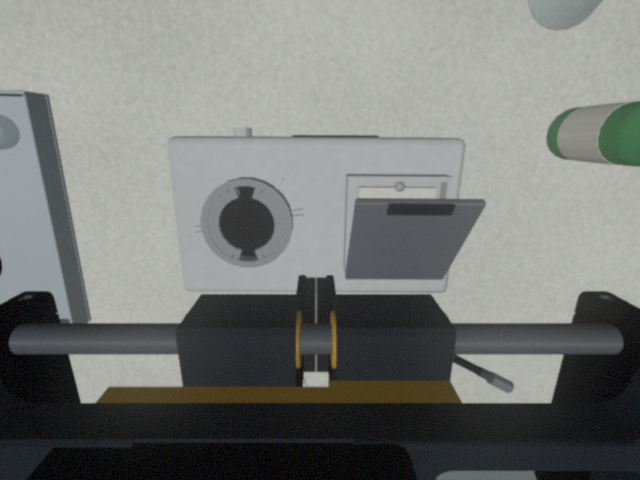

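The wrist view shows the collar centred near (247,222) with gaps at (246,192) and (248,255). The hatch free edge runs from (354,199) to (485,201), and the hinge edge from (347,279) to (449,279).

```bash
python3 - <<'E'
from h import *
import json
from scipy.optimize import least_squares
i=json.load(open("w1.json"))
im=cv2.imread("pics/w1.png")
# collar fit: mask grey collar / dark opening
g=cv2.cvtColor(im,cv2.COLOR_BGR2GRAY)
sub=(g[170:275,195:300]<65).astype(np.uint8);sub=cv2.morphologyEx(sub,cv2.MORPH_OPEN,np.ones((3,3)))
c=max(cv2.findContours(sub,0,2)[0],key=cv2.contourArea)
print("opening box",cv2.boundingRect(c),"ell",cv2.fitEllipse(c))
for uv in[(247,222)]: print("mouth",px2w("",uv,.1,i))
A,B=px2w("",(246,187),.1,i),px2w("",(248.5,260),.1,i);print("gap yaw",np.arctan2(*(B-A)[[1,0]]))
a,b=px2w("",(174,137),.085,i),px2w("",(463,139),.085,i);print(a,b,"yaw",np.arctan2(-(b-a)[0],(b-a)[1]))
a,b=px2w("",(186,291),.085,i),px2w("",(447,291),.085,i);print(a,b,"yaw",np.arctan2(-(b-a)[0],(b-a)[1]))
def pt(p,r,w):
    hx,hy,yaw,a=p; l=np.array([-r*np.cos(a)+.007*np.sin(a),w,0.1065+r*np.sin(a)+.007*np.cos(a)])
    return R.from_euler('z',yaw).apply(l)+[hx,hy,0]
obs=[((354,198),.112,-.05),((485,200),.112,.05),((347,279),0,-.05),((449,279),0,.05)]
s=least_squares(lambda p:np.concatenate([w2px("",pt(p,r,w),i)-uv for uv,r,w in obs]),[.66,.2,-.15,.57]);print(s.x,np.round(s.fun,1))
cv2.imwrite("pics/cc.png",cv2.resize(im[165:280,190:305],None,fx=5,fy=5,interpolation=cv2.INTER_CUBIC))
E
```

```text
opening box (25, 18, 53, 69) ell ((51.202857971191406, 53.07573318481445), (49.47862243652344, 59.43743133544922), 168.012939453125)
mouth [0.58798833 0.06288491 0.1       ]
gap yaw -0.184559346734502
[0.49632488 0.00731856 0.085     ] [0.54267079 0.28598973 0.085     ] yaw -0.1648019956913414
[ 0.65856082 -0.02560255  0.085     ] [0.70467294 0.26325914 0.085     ] yaw -0.15829828585190245
[ 0.66465435  0.20370752 -0.14151591  0.56680661] [ 1.6  1.7  1.1 -2.4  0.2  1.2 -3.7 -0.3]
```

View pics/cc.png

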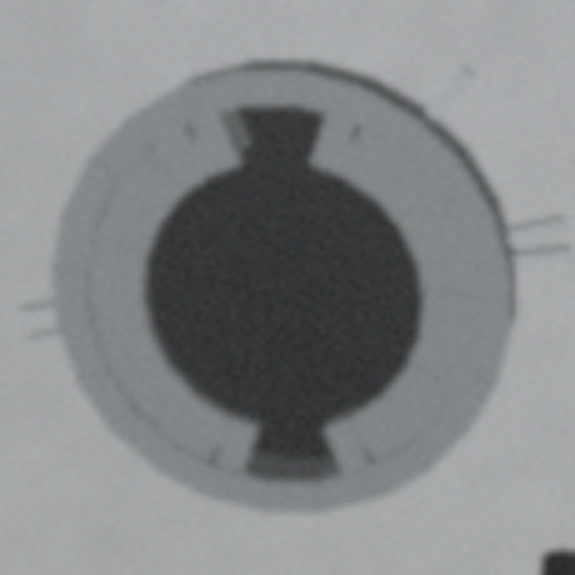

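```bash
python3 - <<'E'
from h import *
import json
i=json.load(open("w1.json"))
P=lambda x,y,z:px2w("",(190+(x-2)/5,165+(y-2)/5),z,i)
m=P(284,291,.1);print("mouth",m)
for n,a,b,z in[("gap",(282,107),(293,478),.1),("gapmid",(281,150),(291,440),.1)]:
    v=P(*b,z)-P(*a,z);print(n,np.arctan2(v[1],v[0]),np.linalg.norm(v))
v=P(38,320,.085)-P(540,236,.085);print("lock",np.degrees(np.arctan2(v[1],v[0]))+80,(P(38,320,.085)+P(540,236,.085))/2)
v=m-P(468,72,.085);print("pulse",np.degrees(np.arctan2(v[1],v[0]))+40)
ax=np.array([np.cos(.158),-np.sin(.158)])
d([.6640-.080*ax[0],.203+.080*ax[1]*-1*-1,.28])
E
```

```text
mouth [0.58870529 0.06210911 0.1       ]
gap -0.1891257979694621 0.07722543628049346
gapmid -0.1847256323107428 0.060385435100369006
lock -9.384226528219358 [0.58947547 0.05960164 0.085     ]
pulse -10.404440270263045
t 1.77 pos [0.5941 0.1327 0.3356] F [-0.2  0.6  0.4] w 0.0005 q [ 0.04  0.46  1.42  0.    1.26 -1.38]
z axis [-0.002  0.    -1.   ] y heading 1.414469328651622
shift cm [1.79 5.56 5.56]
```

```bash

python3 -m crank '[[0.6,4,3.8,0,0,0,1],[0.6,4.1,4.2,0,0,0,1],[0,0,0,0,0,0,1]]'
python3 -m crank '[[0,0,1.9,0,0,0,1],[0.9,0,1.4,0,0,0,1],[0.7,0,1.9,0,0,0,1],[0,0,0,0,0,0,1]]'
python3 - <<'E'
from h import *
ax=np.array([np.cos(.165),-np.sin(.165)]);p=np.array([.664,.203])-.094*ax
d([*p,.1835])
E
```

```text
time: 2.15
position: [0.5915, 0.2177, 0.2523]
tool_rot: [0.075, 0.997, -0.001, -0.004]
ft_force: [0.1, -0.4, -0.1]
grip_width: 0.0005
grip_force: 0.0
time: 2.65
position: [0.5782, 0.2169, 0.2042]
tool_rot: [0.077, 0.997, -0.0, -0.001]
ft_force: [-0.3, 0.2, -0.8]
grip_width: 0.0004
grip_force: 0.0
t 2.65 pos [0.5782 0.2169 0.2042] F [-0.3  0.2 -0.8] w 0.0004 q [ 0.18  0.63  1.53 -0.    0.99 -1.24]
z axis [-0.002 -0.001 -1.   ] y heading 1.4163095496444253
shift cm [0.71 0.05 2.07]
```

```bash

python3 -m crank '[[0.7,0,0.9,0,0,0,1],[0,0,0.8,0,0,0,1],[0,0,0.3,0,0,0,1],[0,0,0,0,0,0,1]]'
python3 -m crank '[[0,0,0.2,0,0,0,1],[0,0,0,0,0,0,1]]'
python3 -m crank '[[0,0,0.2,0,0,0,1],[0,0,0,0,0,0,1]]'
```

```text
time: 3.15
position: [0.5723, 0.2181, 0.1841]
tool_rot: [0.077, 0.997, -0.0, -0.0]
ft_force: [0.6, 0.4, 1.1]
grip_width: 0.0004
grip_force: 0.0
time: 3.4
position: [0.5726, 0.2182, 0.1833]
tool_rot: [0.077, 0.997, 0.0, 0.0]
ft_force: [-1.4, 0.2, 6.3]
grip_width: 0.0005
grip_force: 2.8
time: 3.65
position: [0.5726, 0.2183, 0.1829]
tool_rot: [0.077, 0.997, 0.0, 0.001]
ft_force: [-3.6, -1.1, 15.0]
grip_width: 0.0005
grip_force: 7.1
```

```bash

python3 -m crank '[[0,0,-5,0,0,0,1],[-1.2,-5.6,-2,0,0,0,0],[-1.2,-5.6,-2,0,0,0,0],[-1.2,-5.6,-2,0,0,0,0],[-1.2,-5.6,-1,0,0,0,0]]'
python3 -m crank '[[-1.2,-5.6,0,0,0,0,0],[-1.2,-5.6,0,0,0,0,0],[-1.2,-5.6,0,0,0,0,0],[-1.2,-5.6,0,0,0,0,0],[-1.2,-5.6,0,0,0,0,0]]'
python3 -m crank '[[0,-3,0,0,0,0,0],[0,0,0,0,0,0,0]]'
python3 - <<'E'
from h import *
import json
d([.596,-.325,.30])
i=cams.camera_info("wrist");im=cams.camera("wrist")
json.dump({k:np.array(v).tolist() for k,v in i.items()},open("w2.json","w"))
cv2.imwrite("pics/w2.png",cv2.convertScaleAbs(im[:,:,::-1],alpha=1.8))
E
```

```text
time: 4.28
position: [0.5858, -0.0123, 0.3017]
tool_rot: [0.077, 0.997, -0.0, 0.001]
ft_force: [0.3, -0.1, 0.5]
grip_width: 0.0324
grip_force: 0.0
time: 4.9
position: [0.6013, -0.2983, 0.3002]
tool_rot: [0.077, 0.997, 0.0, 0.0]
ft_force: [0.2, 0.5, 0.1]
grip_width: 0.0816
grip_force: 0.0
time: 5.15
position: [0.5962, -0.3287, 0.2997]
tool_rot: [0.079, 0.997, -0.0, -0.0]
ft_force: [-0.4, -0.1, -0.3]
grip_width: 0.0862
grip_force: 0.0
t 5.15 pos [ 0.5962 -0.3287  0.2997] F [-0.4 -0.1 -0.3] w 0.0862 q [-0.67  0.6   1.27 -0.    1.27 -2.08]
z axis [-0. -0. -1.] y heading 1.4121614250303776
shift cm [ 0.07  0.36 -0.03]
```

View pics/w2.png

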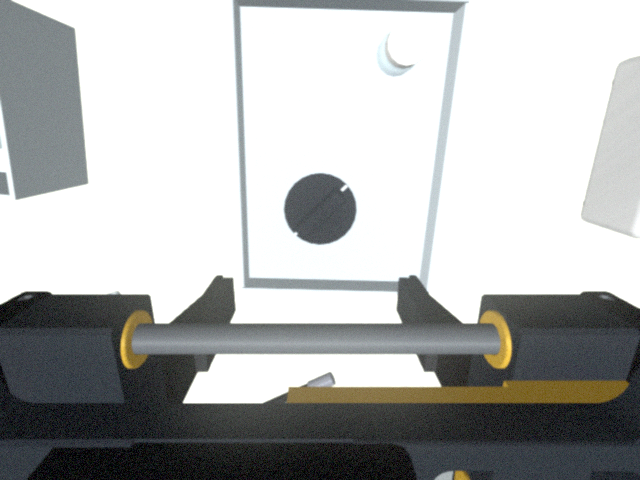

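The lid is centred near (320,208). White end marks at (345,187) and (296,234) show the bar running diagonally. I'll take a brightened crop to be sure.

```bash
python3 - <<'E'
from h import *
im=cv2.imread("pics/w2.png");c=im[165:255,275:365]
g=cv2.cvtColor(c,cv2.COLOR_BGR2GRAY);g=cv2.GaussianBlur(g,(0,0),.7)
g=cv2.convertScaleAbs(np.clip(g.astype(float)-25,0,255),alpha=4)
cv2.imwrite("pics/lid.png",cv2.resize(g,None,fx=6,fy=6,interpolation=cv2.INTER_CUBIC))
E
```

```text
(no output)
```

View pics/lid.png

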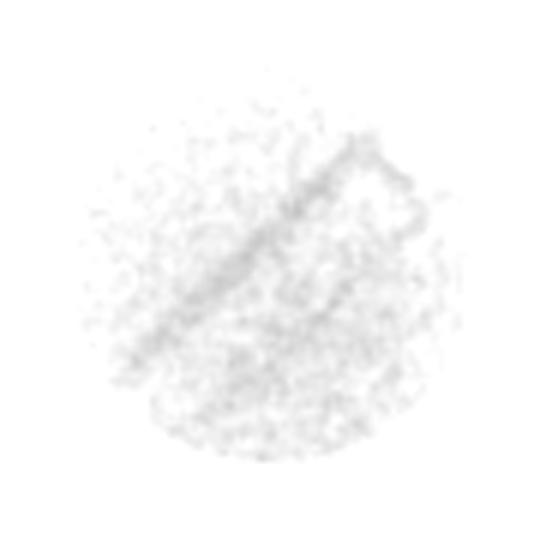

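```bash
python3 - <<'E'
from h import *
import json
i=json.load(open("w2.json"))
im=cv2.imread("pics/w2.png");g=cv2.cvtColor(im,cv2.COLOR_BGR2GRAY)[160:260,270:370]
m=cv2.morphologyEx((g<100).astype(np.uint8),cv2.MORPH_CLOSE,np.ones((5,5)));c=max(cv2.findContours(m,0,2)[0],key=cv2.contourArea);e=cv2.fitEllipse(c);print(e)
C=px2w("",(270+e[0][0],160+e[0][1]),.0225,i);print("lid",C)
for a,b in[((335,189.2),(296.7,225.8)),((345,187),(296,234))]:
    v=px2w("",a,.0515,i)-px2w("",b,.0515,i);print("bar heading",np.arctan2(v[1],v[0]),np.linalg.norm(v))
print("bar centre",px2w("",(320.8,213),.0515,i), px2w("",(320.5,210.5),.0515,i))
h=np.arctan2(v[1],v[0])
d([*C[:2],.15],h+np.pi/2)
E
```

```text
((49.636741638183594, 48.64602279663086), (67.10318756103516, 68.23973846435547), 124.8564453125)
lid [ 0.5970541  -0.32459392  0.0225    ]
bar heading 2.1831054239161376 0.05510924202580482
bar heading 2.1883073960615373 0.07078445449860332
bar centre [ 0.59549499 -0.32346883  0.0515    ] [ 0.592832   -0.32336608  0.0515    ]
t 5.2 pos [ 0.5964 -0.3266  0.2998] F [ 0.6 -0.5 -0.5] w 0.0868 q [-0.67  0.6   1.27  0.    1.27 -2.08]
z axis [-0.     0.001 -1.   ] y heading 1.413922942818538
shift cm [-0.05  0.2  14.98]
turn z 0.7964118735518975
```

```bash

python3 -m crank '[[0,0.2,3,0,0,0.16,0],[0,0,3,0,0,0.16,0],[0,0,3,0,0,0.16,0],[0,0,3,0,0,0.16,0],[0,0,3,0,0,0.16,0]]' 25
python3 -m crank '[[0,0,0,0,0,0,0]]'
python3 - <<'E'
from h import *
d([.596,-.3243,.0975],.613)
E
```

```text
time: 5.82
position: [0.5976, -0.3216, 0.1496]
tool_rot: [0.461, 0.887, 0.0, -0.0]
ft_force: [-0.4, 0.1, -0.2]
grip_width: 0.0868
grip_force: 0.0
time: 5.95
position: [0.596, -0.3209, 0.1478]
tool_rot: [0.458, 0.889, 0.001, -0.003]
ft_force: [-0.0, 0.5, -0.0]
grip_width: 0.0873
grip_force: 0.0
t 5.95 pos [ 0.596  -0.3209  0.1478] F [-0.   0.5 -0. ] w 0.0873 q [-0.66  0.77  1.4   0.    0.98 -1.28]
z axis [-0.005  0.005 -1.   ] y heading 0.6198058916671549
shift cm [-0.31 -0.19  5.03]
turn z 0.006805891667154951
```

```bash

python3 -m crank '[[-0.3,-0.2,2.5,0,0,0,0],[0,0,2.5,0,0,0,0],[0,0,0,0,0,0,0]]'
python3 -m crank '[[0,0,0,0,0,0,0.7],[0,0,0,0,0,0,1],[0,0,0,0,0,0,1],[0,0,0,0,0,0,1],[0,0,0,0,0,0,1]]' 30
python3 -m crank '[[0,0,0,0,0,0,1],[0,0,0,0,0,0,1]]'
python3 - <<'E'
from h import *
d([.596,-.3243,.0975],.613)
E
```

```text
time: 6.32
position: [0.5969, -0.3263, 0.1]
tool_rot: [0.458, 0.889, 0.0, -0.001]
ft_force: [0.6, 0.3, -0.1]
grip_width: 0.087
grip_force: 0.0
time: 6.95
position: [0.5972, -0.3277, 0.1004]
tool_rot: [0.459, 0.888, 0.0, 0.0]
ft_force: [-0.4, -0.2, 0.7]
grip_width: 0.0448
grip_force: 0.0
time: 7.2
position: [0.5972, -0.3277, 0.1002]
tool_rot: [0.459, 0.888, 0.0, -0.0]
ft_force: [-0.4, -0.7, 0.8]
grip_width: 0.0253
grip_force: 0.0
t 7.2 pos [ 0.5972 -0.3277  0.1002] F [-0.4 -0.7  0.8] w 0.0253 q [-0.67  0.84  1.41 -0.    0.9  -1.28]
z axis [-0.  0. -1.] y heading 0.6159785556174989
shift cm [0.34 0.1  0.27]
turn z 0.0029785556174988237
```

```bash

python3 -m crank '[[0.3,0.1,0.2,0,0,0,0.7],[0,0,0,0,0,0,1],[0,0,0,0,0,0,1],[0,0,0,0,0,0,1],[0,0,0,0,0,0,1]]' 30
python3 - <<'E'
from h import *
d([.596,-.3243,.0975],.613)
E
```

```text
time: 7.82
position: [0.5962, -0.3246, 0.0981]
tool_rot: [0.459, 0.888, -0.0, -0.0]
ft_force: [-0.2, 0.6, -0.3]
grip_width: 0.0158
grip_force: 30.0
t 7.83 pos [ 0.5962 -0.3246  0.0981] F [-0.2  0.6 -0.3] w 0.0158 q [-0.66  0.84  1.41 -0.    0.89 -1.28]
z axis [-0.  0. -1.] y heading 0.6159558667362157
shift cm [ 0.04 -0.    0.06]
turn z 0.0029558667362157287
```

```bash

python3 -m crank '[[0,0,-3,0,0,0,1],[0,0,-4,0,0,-0.158,1],[0,0,-4,0,0,-0.158,1],[0,0,-4,0,0,-0.158,1],[0,0,-2,0,0,-0.158,1]]'
python3 -m crank '[[0,0,0,0,0,-0.158,1],[1,5.4,0,0,0,0,1],[1,5.4,0,0,0,0,1],[1,5.4,0,0,0,0,1],[1,5.4,0,0,0,0,1]]'
python3 -m crank '[[1,5.4,0,0,0,0,1],[1,5.4,0,0,0,0,1],[1,5.4,0,0,0,0,1],[0,0,0,0,0,0,1]]'
python3 - <<'E'
from h import *
import json
d([.5887,.0615,.205],np.pi/2-.165)
i=cams.camera_info("wrist");im=cams.camera("wrist")
json.dump({k:np.array(v).tolist() for k,v in i.items()},open("w3.json","w"))
cv2.imwrite("pics/w3.png",cv2.convertScaleAbs(im[:,:,::-1],alpha=1.8))
E
```

```text
time: 8.45
position: [0.5969, -0.3252, 0.2712]
tool_rot: [0.158, 0.987, -0.001, 0.002]
ft_force: [0.5, 0.1, -1.3]
grip_width: 0.016
grip_force: 30.0
time: 9.07
position: [0.592, -0.1034, 0.2683]
tool_rot: [0.083, 0.997, 0.0, 0.0]
ft_force: [0.4, 0.3, -1.0]
grip_width: 0.0158
grip_force: 30.0
time: 9.57
position: [0.5883, 0.0637, 0.2683]
tool_rot: [0.079, 0.997, 0.0, -0.0]
ft_force: [-0.2, -0.3, -0.9]
grip_width: 0.0161
grip_force: 30.0
t 9.57 pos [0.5883 0.0637 0.2683] F [-0.2 -0.3 -0.9] w 0.0161 q [-0.08  0.51  1.54  0.    1.09 -1.49]
z axis [-0.001  0.001 -1.   ] y heading 1.4117113048622107
shift cm [-0.08 -0.21  6.33]
turn z 0.005914978067314225
```

View pics/w3.png

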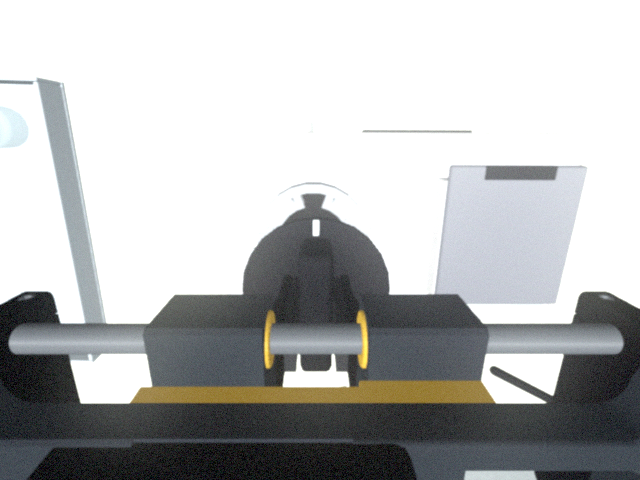

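The lid is over the collar, with its disc front edge at (316,219) and widest at columns 244 to 388, and the near gap at (314,203). The hatch lies flat, its free edge running from (449,166) to (585,167). I'll check both numerically.

```bash
python3 - <<'E'
from h import *
import json
from scipy.optimize import least_squares
i=json.load(open("w3.json"));im=cv2.imread("pics/w3.png");g=cv2.cvtColor(im,cv2.COLOR_BGR2GRAY)
print("cx",i["intrinsics"][0])
# rim points of lid disc by scanning rays upward/outward in upper half
pts=[]
for v in range(240,291,5):
    r=g[v]; 
    l=next(u for u in range(200,300) if r[u]<110); q=next(u for u in range(420,330,-1) if r[u]<110); pts+=[(l,v),(q,v)]
W=np.array([px2w("",p,.1925,i)[:2] for p in pts])
s=least_squares(lambda p:np.hypot(*(W-p[:2]).T)-.041,[.588,.063],loss="soft_l1",f_scale=.001);print("lid",s.x,np.round(s.fun*1e3,1))
print("front",px2w("",(316,219),.1925,i))
print("gap",px2w("",(314,194),.1,i))
def pt(p,r,w):
    hx,hy,yaw,a=p; l=np.array([-r*np.cos(a)+.007*np.sin(a),w,0.1065+r*np.sin(a)+.007*np.cos(a)])
    return R.from_euler('z',yaw).apply(l)+[hx,hy,0]
obs=[((449,166),.112,-.05),((585,167),.112,.05),((437,303),0,-.05),((557,303),0,.05)]
s=least_squares(lambda p:np.concatenate([w2px("",pt(p,r,w),i)-uv for uv,r,w in obs]),[.66,.2,-.15,.1]);print("hatch",s.x,np.round(s.fun,1))
E
```

```text
cx [337.06349349067983, 0.0, 315.61096087916036]
lid [0.59307263 0.06271021] [ 1.5  0.6  0.3  0.4  0.1  0.2  0.2  0.4 -0.2 -0.1 -0.5 -0.8 -0.5 -0.9
 -0.8 -0.6 -1.4 -1.2 -1.2 -1.  -1.4 -1.2]
front [0.55054371 0.06965896 0.1925    ]
gap [0.5532812  0.06785761 0.1       ]
hatch [ 0.66548295  0.20149897 -0.1619552  -0.04924855] [ 0.5 -1.  -0.1 -1.7 -1.1  1.7  0.7  1.8]
```

```bash

python3 -m crank '[[0.2,-0.2,3.4,0,0,0.006,1],[0,0,3.2,0,0,0,1],[0,0,0,0,0,0,1]]' 30
python3 -m crank '[[0,0,0.3,0,0,0,1],[0,0,0.3,0,0,0,1],[0,0,0.1,0,0,0,1],[0,0,0,0,0,0,1]]'
python3 - <<'E'
from h import *
d([.5858,.0622,.1815],np.pi/2-.165)
E
```

```text
time: 10.0
position: [0.5855, 0.0566, 0.2]
tool_rot: [0.086, 0.996, -0.0, -0.003]
ft_force: [-1.1, -0.5, -1.0]
grip_width: 0.016
grip_force: 30.0
time: 10.5
position: [0.5871, 0.0581, 0.1957]
tool_rot: [0.085, 0.996, -0.0, 0.0]
ft_force: [0.1, 0.2, -0.3]
grip_width: 0.0161
grip_force: 30.0
t 10.5 pos [0.5871 0.0581 0.1957] F [ 0.1  0.2 -0.3] w 0.0161 q [-0.09  0.6   1.61 -0.    0.93 -1.49]
z axis [ 0.001 -0.    -1.   ] y heading 1.4001486014464726
shift cm [0.2  0.38 1.42]
turn z -0.005647725348423949
```

```bash

python3 -m crank '[[0.2,0.4,0,0,0,-0.006,1],[0,0,0,0,0,0,1]]'
python3 - <<'E'
from h import *
d([.5858,.0622,.1815],np.pi/2-.165)
E
```

```text
time: 10.75
position: [0.5855, 0.0628, 0.1953]
tool_rot: [0.082, 0.997, 0.0, -0.0]
ft_force: [-0.6, 0.4, -1.5]
grip_width: 0.016
grip_force: 30.0
t 10.75 pos [0.5855 0.0628 0.1953] F [-0.6  0.4 -1.5] w 0.016 q [-0.08  0.6   1.61  0.    0.92 -1.49]
z axis [-0.  0. -1.] y heading 1.4067064153961668
shift cm [-0.04 -0.06  1.38]
turn z 0.0009100886012702869
```

```bash

python3 -m crank '[[0,0,0.2,0,0,0,1],[0,0,0.2,0,0,0,1],[0,0,0,0,0,0,1]]'
python3 -m crank '[[0,0,0.2,0,0,0,1],[0,0,0,0,0,0,1]]'
```

```text
time: 11.12
position: [0.5855, 0.0623, 0.1909]
tool_rot: [0.082, 0.997, -0.0, -0.0]
ft_force: [-0.1, 0.2, -0.8]
grip_width: 0.0156
grip_force: 30.0
time: 11.38
position: [0.5857, 0.0623, 0.1891]
tool_rot: [0.082, 0.997, -0.0, -0.0]
ft_force: [0.5, 0.1, -0.8]
grip_width: 0.0159
grip_force: 30.0
```

```bash

python3 -m crank '[[0,0,0.25,0,0,0,1],[0,0,0.25,0,0,0,1],[0,0,0,0,0,0,1]]'
python3 -m crank '[[0,0,0.15,0,0,0,1],[0,0,0,0,0,0,1]]'
python3 -m crank '[[0,0,0.15,0,0,0,1],[0,0,0,0,0,0,1]]'
```

```text
time: 11.75
position: [0.5858, 0.0623, 0.184]
tool_rot: [0.082, 0.997, 0.0, 0.0]
ft_force: [0.8, 0.8, -2.1]
grip_width: 0.0161
grip_force: 30.0
time: 12.0
position: [0.5858, 0.0623, 0.1827]
tool_rot: [0.082, 0.997, -0.0, 0.0]
ft_force: [1.0, 0.0, -1.4]
grip_width: 0.0157
grip_force: 30.0
time: 12.25
position: [0.5858, 0.0623, 0.1816]
tool_rot: [0.082, 0.997, -0.0, 0.0]
ft_force: [0.6, 0.3, 1.7]
grip_width: 0.016
grip_force: 30.0
```

```bash

python3 -m crank '[[0,0.04,0,0,0,0.12,1],[0,0.04,0,0,0,0.12,1],[0,0,0,0,0,0,1]]' 40
python3 - <<'E'
from h import *
d([.5858,.0622,.1815],np.pi/2-.165-.698);print(robot.get_obs()["moment"])
E
```

```text
time: 12.62
position: [0.5861, 0.0632, 0.1816]
tool_rot: [0.2, 0.98, 0.0, 0.0]
ft_force: [1.0, 0.7, 2.7]
grip_width: 0.0157
grip_force: 40.0
t 12.62 pos [0.5861 0.0632 0.1816] F [1.  0.7 2.7] w 0.0157 q [-0.08  0.63  1.62  0.    0.9  -1.25]
z axis [ 0.001  0.    -1.   ] y heading 1.16722265044464
shift cm [-0.01 -0.1   0.01]
turn z 0.45942632364974334
[ 0.02487875 -0.03164878 -0.07635368]
```

```bash

python3 -m crank '[[0,0.04,0,0,0,0.12,1],[0,0.04,0,0,0,0.12,1],[0,0,0,0,0,0,1]]'
python3 -m crank '[[0,0.04,0,0,0,0.12,1],[0,0.03,0,0,0,0.1,1],[0,0,0,0,0,0,1],[0,0,0,0,0,0,1]]'
python3 - <<'E'
from h import *
import json
d([.5858,.0622,.1815],np.pi/2-.165-.698);print(robot.get_obs()["moment"])
i=cams.camera_info("wrist");im=cams.camera("wrist")
json.dump({k:np.array(v).tolist() for k,v in i.items()},open("w4.json","w"))
cv2.imwrite("pics/w4.png",cv2.convertScaleAbs(im[:,:,::-1],alpha=1.4))
E
```

```text
time: 13.0
position: [0.5866, 0.064, 0.1816]
tool_rot: [0.316, 0.949, 0.0, 0.0]
ft_force: [-0.2, 0.1, 2.1]
grip_width: 0.0159
grip_force: 40.0
time: 13.5
position: [0.5871, 0.0644, 0.1815]
tool_rot: [0.418, 0.908, 0.0, 0.001]
ft_force: [2.0, 0.8, 3.1]
grip_width: 0.0158
grip_force: 40.0
t 13.5 pos [0.5871 0.0644 0.1815] F [2.  0.8 3.1] w 0.0158 q [-0.08  0.63  1.62  0.    0.9  -0.79]
z axis [ 0.001  0.    -1.   ] y heading 0.7085097144775587
shift cm [-0.09 -0.24  0.  ]
turn z 0.0007133876826621588
[ 0.04313359 -0.16783401  0.03873138]
```

View pics/w4.png

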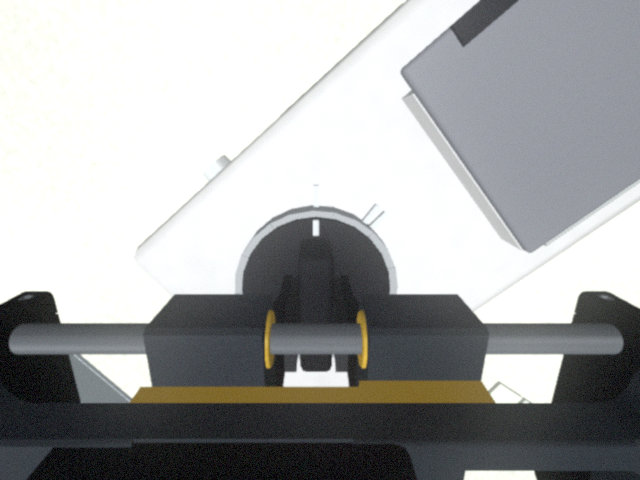

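The lid's white mark at (316,228) lines up with the single pulse rib at (316,188). The lock pair at (373,214) is well off, the lid sits flat and the hatch is shut, so I'm handing in.

```bash
python3 -c "
from rig import ticket;print(ticket.hand_in())"
```

```text
the job is handed in; nothing more can be done
None
```

I handed the job in with the hatch pressed shut and the lid seated flat, twisted to the pulse rib (half-way, not locked) and still gripped, at about 13.5 s of the 61 s; the jar, bottle and flask were not touched.

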